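Fit the lens of a bulkhead lamp behind its folding guard

TASK

Swing the lamp's wire guard up and over and lay it back gently until it stays open on its own, never letting it drop either way. Then set the white lens flat in the lamp's mouth and lock it with the dark bayonet ring: feel for the two slots, drop the ring in and twist it clockwise to its stop. Leave the guard folded back for the leak test, and leave the multimeter, the tape and the screwdriver where they lie.

Things in the scene. Friction and masses are not known exactly. Their poses are not given: they have to be found in the camera images.
- lamp: Round grey bulkhead lamp, 126 mm across, face up on a plywood board 156 x 160 x 12 mm; fixed to the bench. Origin: centre of the board's underside, on the lamp's axis; x runs from the guard's bail to its hinge, z up. A wire guard, 65 mm high, closes over it.
- lamp_mouth (a point): Centre of the rim of the lamp's round neck (the mouth), 68 mm above the bench; axes as the lamp's. The neck is 70 mm wide outside, 63 mm inside; 6 mm below the rim, inside, is the flat ledge for the lens.
- lamp_slots (a point): On the lamp's axis, 66 mm above the bench, at the top of the neck's two outer flanges (7 mm high, 79 mm across). Between the flanges are two slots, 24 mm wide, half a turn apart. They lie on the lamp's x axis, but turned from it by up to 0.22 rad (12.6 degrees) either way, differently on each lamp; this point does not show it.
- guard (a joint): Angle of the wire guard on its hinge: 0 closed over the mouth, 1.85 laid back on its heel stop (rad). It balances at about 1.36; below that it falls shut, beyond it falls back. Little friction; about 0.22 kg, varying.
- guard_hinge (a point): On the guard's hinge axis, which runs along the lamp's y axis, 68 mm behind the lamp's axis and 46 mm above the bench.
- guard_bail (a point): Middle of the bail bar, the guard's handle: a round black sleeve 11 mm thick, 46 mm long, along the lamp's y. Closed, it is 108 mm before the lamp's axis, 56 mm above the bench; from the hinge axis 176 mm out and 10 mm up, turning with the guard. Behind it is a gap of 38 mm for a finger, before the guard's frame; side wires 52 to 60 mm apart.
- lens: White opal lens, standing on its flange: flange 60 mm in diameter and 5 mm thick, on it a round dome 40 mm in diameter, straight-sided from 5 to 24 mm, rounded above, 34 mm high in all. Origin: centre of the underside. About 0.07 kg. It fits the 63 mm mouth and rests on the ledge, its underside 6 mm below the rim.
- ring: Dark steel bayonet ring, right way up. Origin: centre of the underside. A skirt 90 mm in diameter (82 mm inside), 20 mm high with its top plate; on it an eight-sided grip. Two lugs (15 mm wide, 5 mm high, 73 mm between their inner faces) stick inwards at the skirt's lower edge on the ring's x axis, under two bright marks on the plate. About 0.14 kg.
- ring_grip (a point): Middle of the ring's eight-sided grip, 29 mm above the underside: 60 mm across flats, 20 to 38 mm above the underside, bore 47 mm; flats face the ring's x, y and diagonals. On the lamp the ring's underside is 2 mm below the rim while the lugs ride on the flanges, 16 mm when dropped in; then it turns 90 degrees clockwise from above to a stop (other way blocked).
- multimeter: Black and orange multimeter, 165 x 85 x 45 mm, lying on the right; a bystander. Origin: centre of the underside.
- tape: Roll of black tape, 67 mm across, 19 mm high, lying flat; a bystander. Origin: centre of the underside.
- screwdriver: Cross-point screwdriver with a yellow and red handle, 173 mm long, lying near the bench's front edge; a bystander. Origin: centre of the underside.

How it is judged:
By the outcome, as a careful person would: the job done as asked, in the order asked, and still so for the second after the job is handed in, with the robot touching nothing.
It also fails if it takes over 72 s, if anything falls off the work surface, if the arm or the gripper's body presses on something with over 40 N, if the wrist force passes 120 N, or if a joint passes its speed limit or range.

ROBOT

A 6-joint arm with a two-finger parallel gripper is mounted at the origin on a cart in front of the work surface, level with it; the furniture and walls round the work are solid. World frame = base frame: x ahead of the robot, y to its left, z up, the work surface at z = 0. Lengths are in m, angles in rad, forces in N, time in s.
With the tool pointing down it reaches from about 0.35 to 0.975 m from the base axis. Payload 4.9 kg.
Tool frame: the origin (TCP) lies at the very end of the fingers, on their centre line; the grasp point (between the pads) lies 19 mm behind it; z points along the fingers, y is the line along which they close (so a half turn about z gives the same grasp; the last joint's range is limited). The gripper opens to 85 mm and grips with 20 to 120 N. Pads are 22 mm wide; open, the fingers measure 114 mm over their backs; the gripper's body (76 mm by 85 mm) begins 54 mm behind the grasp point. The pads swing forward as they close: fully open they stand 13 mm farther back than shut.
Start: joints at [-1.285, 0.053, 1.613, -0, 1.476, -0.119], TCP at [0.246, -0.574, 0.231] pointing down, gripper open.
Joint ranges: [-3.01, 3.01], [-1.01, 2.22], [0.06, 2.58], [-1.02, 4.17], [0.09, 2.62], [-3.14, 3.14]. Speed limits (rad/s): [2.57, 2.57, 3.14, 3.14, 3.14, 3.14].

INTERFACE

Orientations are given as a unit quaternion [x, y, z, w].
In Python, from bench import ctrl, eyes gives the robot as it stands.
- The arm moves only by the shell command python3 -m handwheel 'ROWS' [FORCE]. ROWS is text: rows parted by semicolons, each of 7 numbers parted by spaces: the shift along the world's x, y, z as a fraction of full scale, then the turn, a rotation vector about the world's x, y, z as a fraction of full scale, then the opening, from -1 (shut) to 1 (fully open). In form: tx ty tz ax ay az grip; .... A call has 1 to 20 rows; each row is the pose to reach, as a shift and turn from the pose commanded when the call began; what a row does not reach only later rows make up. Full scale, the value 1, is 0.12 m for a shift and 30 degrees for a turn. A row lasts 1/8 s, in which the tool goes at most 62.5 mm and 10.7 degrees, less where a joint would pass 70% of its speed; a pose out of reach is approached as far as the arm can. A call with a number of a shift or a turn outside -1 to 1 is refused whole. A call with a gripper value outside its range is refused whole. The fingers move at their own pace and stop on an object; FORCE is the grip in N (left out, the last holds). Time passes only in rows, so rows that repeat a pose let the fingers close. It gives the time, the measured TCP pose, the force, the opening and the grip force at its end, in the units of the state.
- ctrl.get_obs(): the state, without advancing time (a new reading comes with each control period).
- eyes.get_image(name): name is "scene" or "top"; returns a dict with "img" (384x512x3 uint8, blue, green, red), "depth" (384x512 float32, m along the optical axis (not along the pixel's ray), 0 where there is no reading), "intrinsics" (3x3 intrinsics, pixels), "dist_coeffs" ([k1, k2, p1, p2, k3] as OpenCV has them; the pictures are not rectified), "R" (3x3) and "t" (3): a world point X has camera coordinates R X + t. Camera axes: x right, y down, z forward; pixel columns grow to the right and rows downward; lengths in m; the calibration is good to about 2 mm. A picture is of the moment at which its call begins.
- ctrl.close_job(): hands the job in; it is judged then, once.
The state is a dict: "time": time; "q": joint angles; "qd": joint speeds; "joint_efforts": joint torques, N m; "ee_pos": TCP position; "eef_rot": TCP orientation; "ft_force": force on the tool from outside, world axes, zero at the start; "moment": the same for the moment, N m; "finger_gap": opening from 0.0 (shut) to 1.0 (fully open); "finger_force": force on a finger pad.
Only numpy, scipy, OpenCV 4.12 (cv2) and the standard library are available. Lean on these libraries where they do the work, as an engineer would, in place of code of your own. Each camera call takes 0.05 s, during which the arm holds its last target. There are 200 camera calls.

## Working session

There is one attempt and no reset: what is moved stays moved. The work goes in short steps, Python scripts to look and compute and a shell command to move; the robot and the scene stay as the last step left them, time stands still between calls to the robot, and variables do not carry over. Pictures are saved under pics/ and viewed, at most 10 in all, crops included, and the job is handed in when it is done.

```bash
ls; mkdir -p pics; python3 - <<'E'
from bench import ctrl, eyes
import cv2,numpy as np
for n in("scene","top"):
    d=eyes.get_image(n); cv2.imwrite(f"pics/{n}0.png",d["img"]); np.savez(f"pics/{n}0.npz",**d)
    print(n,d["intrinsics"].tolist(),np.round(d["dist_coeffs"],4),np.round(-d["R"].T@d["t"],3),np.round(d["R"],3).tolist())
o=ctrl.get_obs();print({k:np.round(v,3).tolist() for k,v in o.items()})
E
```

```text
pics
scene [[425.94163671380517, 0.0, 253.16724852126978], [0.0, 425.94163671380517, 194.4834470640574], [0.0, 0.0, 1.0]] [-0.1605  0.      0.      0.      0.    ] [-0.164 -1.056  0.689] [[0.838, -0.546, -0.005], [-0.252, -0.378, -0.891], [0.485, 0.748, -0.454]]
top [[384.1041988726169, 0.0, 256.49844193801994], [0.0, 384.1041988726169, 190.00077677440333], [0.0, 0.0, 1.0]] [-0.1283  0.      0.      0.      0.    ] [ 0.429 -0.038  1.033] [[-0.023, -0.999, -0.027], [-0.996, 0.025, -0.087], [0.088, 0.025, -0.996]]
{'time': 0.1, 'q': [-1.285, 0.053, 1.614, 0.0, 1.476, -0.119], 'qd': [0.0, -0.001, -0.005, -0.001, 0.001, 0.0], 'joint_efforts': [0.0, -39.491, -37.136, -0.0, 0.004, -0.0], 'ee_pos': [0.246, -0.574, 0.23], 'eef_rot': [0.98, 0.201, -0.0, -0.001], 'ft_force': [-0.378, -0.16, 0.617], 'moment': [0.04, -0.02, -0.062], 'finger_force': 0.0, 'finger_gap': 0.995}
```

View pics/scene0.png

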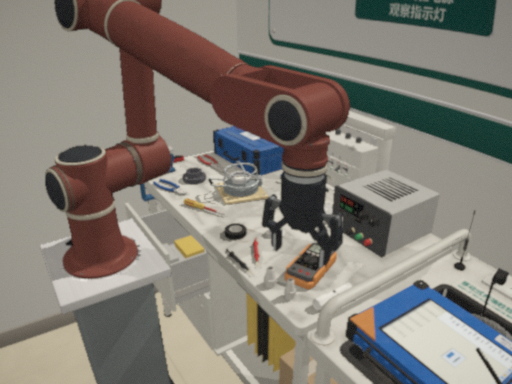

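View pics/top0.png

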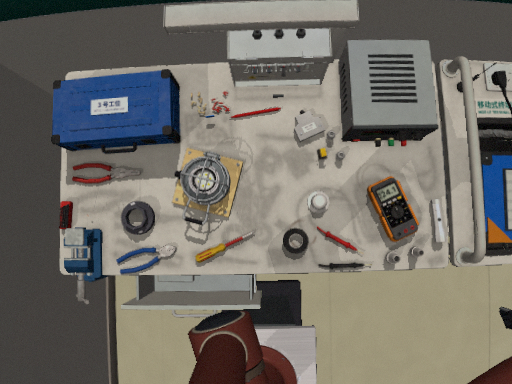

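```bash
cat > h.py <<'E'
import cv2,numpy as np
from bench import ctrl,eyes
def und(d,px):
    return cv2.undistortPoints(np.array(px,float).reshape(-1,1,2),d["intrinsics"],d["dist_coeffs"]).reshape(-1,2)
def ray(d,px):
    n=und(d,px); v=np.c_[n,np.ones(len(n))]@d["R"]; return -d["R"].T@d["t"],v
def plane(d,px,z):
    c,v=ray(d,px); return c+v*((z-c[2])/v[:,2])[:,None]
def two(d1,p1,d2,p2):
    c1,v1=ray(d1,[p1]);c2,v2=ray(d2,[p2]);v1=v1[0];v2=v2[0]
    s=np.linalg.lstsq(np.c_[v1,-v2],c2-c1,rcond=None)[0]
    a=c1+s[0]*v1;b=c2+s[1]*v2; return (a+b)/2,np.linalg.norm(a-b)
def cloud(d):
    h,w=d["depth"].shape; u,v=np.meshgrid(np.arange(w),np.arange(h))
    n=und(d,np.c_[u.ravel(),v.ravel()]); z=d["depth"].ravel()[:,None]
    P=(np.c_[n,np.ones(len(n))]*z-d["t"])@d["R"]; P[z[:,0]==0]=np.nan
    return P.reshape(h,w,3)
def proj(d,X):
    return cv2.projectPoints(np.array(X,float).reshape(-1,1,3),cv2.Rodrigues(d["R"])[0],d["t"],d["intrinsics"],d["dist_coeffs"])[0].reshape(-1,2)
def crop(d,x,y,w,h,s,name):
    cv2.imwrite(name,cv2.resize(d["img"][y:y+h,x:x+w],None,fx=s,fy=s,interpolation=cv2.INTER_CUBIC))
E
python3 - <<'E'
from h import *
T=dict(np.load("pics/top0.npz"));S=dict(np.load("pics/scene0.npz"))
a=cv2.resize(T["img"][140:270,110:260],None,fx=5,fy=5,interpolation=cv2.INTER_CUBIC)[:600]
cv2.imwrite("pics/ct.png",a)
crop(S,140,140,150,110,5,"pics/cs.png")
P=cloud(T)
for n,(u,v) in dict(board=(232,165),ringc=(137,218),ringrim=(127,210),lens=(318,200),bail=(193,220),lampc=(205,180),bench=(260,215)).items(): print(n,np.round(P[v,u],3))
E
```

```text
board [0.588 0.052 0.015]
ringc [ 0.451  0.317 -0.   ]
ringrim [0.472 0.332 0.036]
lens [ 0.487 -0.173  0.031]
bail [0.442 0.149 0.065]
lampc [0.544 0.118 0.057]
bench [ 0.452 -0.02   0.002]
```

View pics/ct.png

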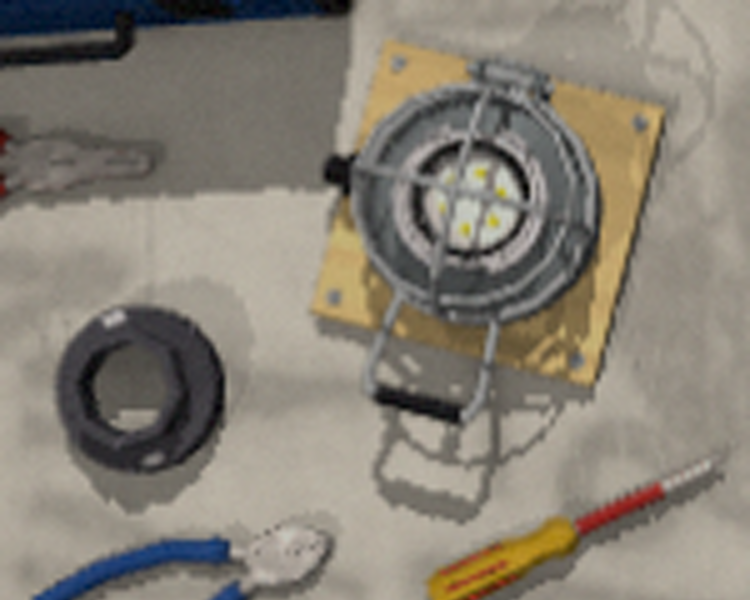

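View pics/cs.png

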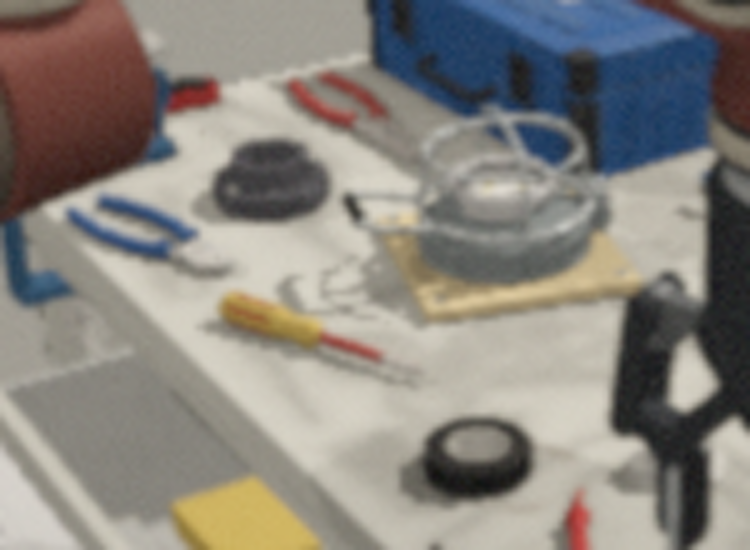

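```bash
python3 - <<'E'
from h import *
T=dict(np.load("pics/top0.npz"));S=dict(np.load("pics/scene0.npz"))
o=lambda p:(np.array(p,float)+.5)/5-.5+[110,140]
os=lambda p:(np.array(p,float)+.5)/5-.5+[140,140]
C=plane(T,o([(385,42),(665,108),(595,385),(312,315)]),.012)
print("board c",C.mean(0),"sides",[round(np.linalg.norm(C[i]-C[(i+1)%4]),4) for i in range(4)])
e=[(C[(i+1)%4]-C[i]) for i in range(4)]
print("yaw x",np.degrees(np.arctan2(*( (e[1]+-e[3])*-1)[[1,0]])),"from y",np.degrees(np.arctan2(*((e[2]-e[0])/1)[[1,0]]))-90)
print("bail2v",two(T,o((418,403)),S,os((353,208))))
B=plane(T,o([(378,394),(461,412)]),.058);print("bail ends",B, np.linalg.norm(B[0]-B[1]))
# ring : dark mask
im=T["img"].astype(int)
def blob(m,box):
    x,y,w,h=box; k=np.zeros(m.shape,np.uint8); k[y:y+h,x:x+w]=m[y:y+h,x:x+w]
    c=max(cv2.findContours(k,cv2.RETR_EXTERNAL,cv2.CHAIN_APPROX_NONE)[0],key=cv2.contourArea); return c[:,0,:].astype(float)
dark=(im.max(2)<100)
r=blob(dark,(115,195,45,45)); 
(c,rad)=cv2.minEnclosingCircle(r.astype(np.float32)); print("ring px",c,rad,cv2.fitEllipse(r.astype(np.float32)))
print("ring@.01/.02",plane(T,[c],.010),plane(T,[c],.020))
M=plane(T,o([(115,317),(152,460)]),.020);print("marks",M,M.mean(0),np.linalg.norm(M[0]-M[1]),np.degrees(np.arctan2(*(M[0]-M[1])[[1,0]])))
P=cloud(T)
for n,(y,x,hh,ww) in dict(ring=(200,118,40,40),lens=(186,300,34,38)).items():
    Q=P[y:y+hh,x:x+ww].reshape(-1,3); 
    for lo,hi in((.008,.024),(.026,.045),(.012,.028)):
        q=Q[(Q[:,2]>lo)&(Q[:,2]<hi)]; print(n,lo,hi,len(q),q.mean(0).round(4),((q.max(0)+q.min(0))/2).round(4),np.ptp(q,axis=0).round(3),np.percentile(Q[:,2],99).round(3))
print("two ring top",two(T,o((135,385)),S,os((271,157))))
crop(T,290,180,60,60,8,"pics/cl.png")
print("lens in scene",proj(S,[.487,-.173,.02]))
E
```

```text
board c [0.54407206 0.11954245 0.012     ] sides [np.float64(0.1576), np.float64(0.1533), np.float64(0.1579), np.float64(0.1534)]
yaw x -15.275783493304864 from y -14.996996546699634
bail2v (array([0.44083581, 0.15014536, 0.05819885]), np.float64(0.001480041093187283))
bail ends [[0.44647967 0.17047657 0.058     ]
 [0.4364672  0.12770736 0.058     ]] 0.04392555994855306
ring px (137.84657287597656, 218.3493194580078) 17.46906852722168 ((137.88302612304688, 218.01287841796875), (32.33426284790039, 33.484100341796875), 72.9550552368164)
ring@.01/.02 [[0.44986272 0.31154723 0.01      ]] [[0.44965609 0.30813085 0.02      ]]
marks [[0.49129851 0.32282087 0.02      ]
 [0.41405648 0.30225595 0.02      ]] [0.4526775  0.31253841 0.02      ] 0.07993277411179141 14.908591549813652
ring 0.008 0.024 466 [0.4517 0.3052 0.0194] [0.4521 0.3118 0.0161] [0.089 0.09  0.016] nan
ring 0.026 0.045 230 [0.4527 0.3124 0.0363] [0.4531 0.3132 0.0348] [0.064 0.065 0.018] nan
ring 0.012 0.028 477 [0.4522 0.3063 0.02  ] [0.4521 0.3118 0.0202] [0.089 0.09  0.016] nan
lens 0.008 0.024 39 [ 0.4821 -0.1727  0.0129] [ 0.4829 -0.1759  0.016 ] [0.053 0.054 0.016] nan
lens 0.026 0.045 173 [ 0.4846 -0.1756  0.0325] [ 0.4846 -0.1758  0.0325] [0.037 0.037 0.012] nan
lens 0.012 0.028 41 [ 0.4829 -0.1705  0.0232] [ 0.4812 -0.1763  0.02  ] [0.05  0.042 0.016] nan
two ring top (array([0.45274573, 0.30656733, 0.03668052]), np.float64(0.002856238711480679))
lens in scene [[275.25897051 227.14334843]]
```

View pics/cl.png

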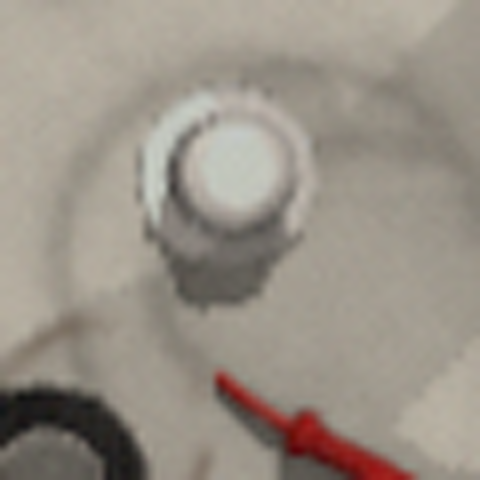

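The top view puts the lens at (318,200) px, the ring at (137,218) and the bail sleeve at (193.6,220.6). The two-view bail height of 58 mm, the board sides and the ring sizes match the text. I'm moving above the bail now.

```bash

python3 -m handwheel '0.3 0.4 0 0 0 0.35 -0.18; 0.6 0.8 0 0 0 0.7 -0.18; 0.81 1 0 0 0 0.9 -0.18'
python3 -m handwheel '0.4 0.5 0 0 0 0.35 -0.18; 0.81 1 0 0 0 0.7 -0.18; 0.81 1 0 0 0 0.81 -0.18'
python3 -m handwheel '0 0.5 -0.15 0 0 0 -0.18; 0 1 -0.29 0 0 0 -0.18'
python3 -m handwheel '0 0.5 -0.15 0 0 0 -0.18; 0 1 -0.29 0 0 0 -0.18'
python3 -m handwheel '0 0.5 0 0 0 0 -0.18; 0 1 0 0 0 0 -0.18'
python3 -m handwheel '0 0.5 0 0 0 0 -0.18; 0 0.8 0 0 0 0 -0.18; 0 1 0 0 0 0 -0.18; 0 1.03 0 0 0 0 -0.18'
```

```text
time: 0.48
ee_pos: [0.3443, -0.4522, 0.2307]
eef_rot: [0.905, 0.426, 0.0, -0.001]
ft_force: [0.0, 0.1, -0.4]
finger_gap: 0.415
finger_force: 0.0
time: 0.85
ee_pos: [0.4418, -0.3318, 0.2308]
eef_rot: [0.794, 0.607, 0.0, -0.0]
ft_force: [-0.3, -0.1, -0.7]
finger_gap: 0.411
finger_force: 0.0
time: 1.1
ee_pos: [0.4404, -0.2128, 0.1956]
eef_rot: [0.796, 0.605, 0.0, -0.0]
ft_force: [1.1, 1.1, 0.1]
finger_gap: 0.412
finger_force: 0.0
time: 1.35
ee_pos: [0.4399, -0.0926, 0.1607]
eef_rot: [0.796, 0.605, 0.0, -0.0]
ft_force: [1.0, 0.6, 1.0]
finger_gap: 0.409
finger_force: 0.0
time: 1.6
ee_pos: [0.4398, 0.0274, 0.1611]
eef_rot: [0.796, 0.605, -0.0, -0.0]
ft_force: [1.2, -0.2, -0.6]
finger_gap: 0.412
finger_force: 0.0out of range
```

```bash

python3 -m handwheel '0 0.5 0 0 0 0 -0.18; 0 0.9 0 0 0 0 -0.18; 0 1 -0.3 0 0 0 -0.18; 0 1 -0.5 0 0 0 -0.18'
python3 - <<'E'
from h import *
T=eyes.get_image("top");S=eyes.get_image("scene")
a=cv2.resize(T["img"][150:250,150:250],None,fx=4,fy=4,interpolation=cv2.INTER_CUBIC);b=cv2.resize(S["img"][120:220,170:270],None,fx=4,fy=4,interpolation=cv2.INTER_CUBIC)
cv2.imwrite("pics/g1.png",np.hstack([a,b]))
E
```

```text
time: 2.1
ee_pos: [0.4395, 0.1467, 0.1]
eef_rot: [0.795, 0.606, -0.001, -0.0]
ft_force: [0.5, 0.6, -0.4]
finger_gap: 0.411
finger_force: 0.0
```

View pics/g1.png

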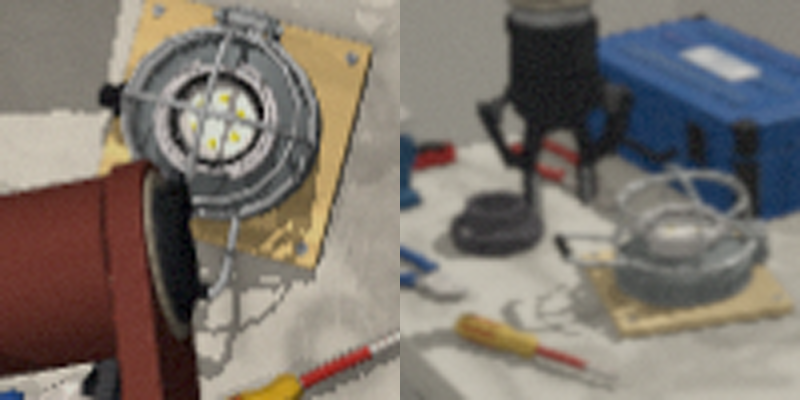

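The fingers, at (532,200) and (588,190) in the right half, straddle the bail at (563,247). I'll go down and grip lightly.

```bash

python3 -m handwheel '0.01 0.02 -0.2 0 0 0 -0.18; 0.01 0.02 -0.4 0 0 0 -0.18; 0.01 0.02 -0.51 0 0 0 -0.18; 0.01 0.02 -0.51 0 0 0 -0.18'
python3 -m handwheel '0 0 0 0 0 0 -0.5; 0 0 0 0 0 0 -1; 0 0 0 0 0 0 -1; 0 0 0 0 0 0 -1; 0 0 0 0 0 0 -1' 20
python3 - <<'E'
import numpy as np
h=np.array([.6096,.1017,.046]);ux=np.array([np.cos(np.radians(-15.5)),np.sin(np.radians(-15.5))])
p0=None
for t in list(np.arange(0,1.31,.1))+list(np.arange(1.35,1.86,.05)):
    s=-.176*np.cos(t)+.01*np.sin(t);z=.01*np.cos(t)+.176*np.sin(t)
    p=np.r_[ux*s,z]/.12
    if p0 is None:p0=p
    print(round(t,2),np.round(p-p0,3))
E
```

```text
time: 2.7
ee_pos: [0.4413, 0.1477, 0.0402]
eef_rot: [0.796, 0.605, -0.001, -0.0]
ft_force: [0.2, -0.6, 0.6]
finger_gap: 0.406
finger_force: 0.0
time: 3.32
ee_pos: [0.4404, 0.1486, 0.0415]
eef_rot: [0.796, 0.605, -0.001, -0.002]
ft_force: [-8.0, 2.1, 8.3]
finger_gap: 0.116
finger_force: 21.7
0.0 [0. 0. 0.]
0.1 [ 0.015 -0.004  0.146]
0.2 [ 0.044 -0.012  0.29 ]
0.3 [ 0.087 -0.024  0.43 ]
0.4 [ 0.143 -0.04   0.565]
0.5 [ 0.212 -0.059  0.693]
0.6 [ 0.292 -0.081  0.814]
0.7 [ 0.384 -0.107  0.925]
0.8 [ 0.486 -0.135  1.027]
0.9 [ 0.598 -0.166  1.117]
1.0 [ 0.717 -0.199  1.196]
1.1 [ 0.844 -0.234  1.262]
1.2 [ 0.976 -0.271  1.314]
1.3 [ 1.113 -0.309  1.352]
1.35 [ 1.182 -0.328  1.366]
1.4 [ 1.252 -0.347  1.376]
1.45 [ 1.323 -0.367  1.383]
1.5 [ 1.393 -0.386  1.386]
1.55 [ 1.464 -0.406  1.385]
1.6 [ 1.535 -0.426  1.38 ]
1.65 [ 1.605 -0.445  1.372]
1.7 [ 1.675 -0.465  1.36 ]
1.75 [ 1.744 -0.484  1.345]
1.8 [ 1.813 -0.503  1.326]
1.85 [ 1.88  -0.521  1.304]
```

```bash

python3 -m handwheel '0.015 -0.004 0.146 0 0 0 -1; 0.044 -0.012 0.29 0 0 0 -1; 0.087 -0.024 0.43 0 0 0 -1'
python3 -m handwheel '0.056 -0.016 0.135 0 0 0 -1; 0.125 -0.035 0.263 0 0 0 -1; 0.205 -0.057 0.384 0 0 0 -1; 0.297 -0.083 0.495 0 0 0 -1'
```

```text
time: 3.7
ee_pos: [0.4501, 0.1458, 0.0929]
eef_rot: [0.796, 0.605, -0.002, -0.002]
ft_force: [-6.1, 3.8, 0.8]
finger_gap: 0.117
finger_force: 20.6
time: 4.2
ee_pos: [0.4848, 0.1361, 0.1541]
eef_rot: [0.796, 0.606, -0.003, -0.004]
ft_force: [-16.3, 2.7, 12.7]
finger_gap: 0.115
finger_force: 21.1
```

```bash

python3 -m handwheel '0.087 -0.024 0.102 0 0 0 -1; 0.199 -0.055 0.192 0 0 0 -1; 0.318 -0.088 0.271 0 0 0 -1; 0.445 -0.123 0.337 0 0 0 -1'
python3 -m handwheel '0.065 -0.018 0.028 0 0 0 -1; 0.132 -0.037 0.052 0 0 0 -1; 0.200 -0.056 0.074 0 0 0 -1; 0.269 -0.075 0.090 0 0 0 -1'
```

```text
time: 4.7
ee_pos: [0.5423, 0.12, 0.1957]
eef_rot: [0.796, 0.605, 0.001, 0.001]
ft_force: [-1.3, 0.5, -0.3]
finger_gap: 0.119
finger_force: 20.1
time: 5.2
ee_pos: [0.5745, 0.1109, 0.2054]
eef_rot: [0.796, 0.605, 0.001, 0.001]
ft_force: [-3.0, -0.5, 5.0]
finger_gap: 0.117
finger_force: 21.3
```

```bash

python3 -m handwheel '0.069 -0.019 0.014 0 0 0 -1; 0.139 -0.038 0.024 0 0 0 -1; 0.210 -0.058 0.031 0 0 0 -1; 0.280 -0.077 0.034 0 0 0 -1; 0.351 -0.097 0.033 0 0 0 -1; 0.422 -0.117 0.028 0 0 0 -1; 0.492 -0.136 0.020 0 0 0 -1; 0.562 -0.156 0.008 0 0 0 -1'
python3 -m handwheel '0.034 -0.01 -0.006 0 0 0 -1; 0.069 -0.019 -0.015 0 0 0 -1; 0.103 -0.029 -0.024 0 0 0 -1; 0.138 -0.038 -0.034 0 0 0 -1'
python3 -m handwheel '0.017 -0.005 -0.006 0 0 0 -1; 0.033 -0.009 -0.011 0 0 0 -1; 0.050 -0.014 -0.017 0 0 0 -1; 0.067 -0.018 -0.022 0 0 0 -1'
```

```text
time: 6.2
ee_pos: [0.6418, 0.092, 0.2041]
eef_rot: [0.796, 0.605, 0.0, 0.001]
ft_force: [-1.1, -3.3, 3.9]
finger_gap: 0.119
finger_force: 22.1
time: 6.7
ee_pos: [0.6577, 0.0875, 0.1995]
eef_rot: [0.796, 0.605, -0.0, 0.0]
ft_force: [-0.1, -5.5, 4.5]
finger_gap: 0.115
finger_force: 22.3
time: 7.2
ee_pos: [0.6655, 0.0854, 0.1967]
eef_rot: [0.796, 0.605, -0.001, 0.0]
ft_force: [-0.6, -5.7, 3.6]
finger_gap: 0.117
finger_force: 22.3
```

```bash

python3 -m handwheel '0.014 -0.004 -0.004 0 0 0 -1; 0.028 -0.008 -0.008 0 0 0 -1; 0.028 -0.008 -0.008 0 0 0 -1'
python3 -m handwheel '0.014 -0.004 -0.004 0 0 0 -1; 0.028 -0.008 -0.008 0 0 0 -1; 0.028 -0.008 -0.008 0 0 0 -1'
```

```text
time: 7.58
ee_pos: [0.6658, 0.0853, 0.1965]
eef_rot: [0.796, 0.605, -0.004, -0.003]
ft_force: [-12.6, -3.5, 12.2]
finger_gap: 0.121
finger_force: 23.1
time: 7.95
ee_pos: [0.6659, 0.0853, 0.1964]
eef_rot: [0.796, 0.606, -0.007, -0.006]
ft_force: [-27.1, -2.0, 20.6]
finger_gap: 0.116
finger_force: 24.3
```

```bash

python3 -m handwheel '-0.028 0.008 0.008 0 0 0 -1; -0.054 0.015 0.015 0 0 0 -1; -0.054 0.015 0.015 0 0 0 -0.7; -0.054 0.015 0.015 0 0 0 -0.4; -0.054 0.015 0.015 0 0 0 -0.2; -0.054 0.015 0.015 0 0 0 -0.2'
python3 -m handwheel '0 0 0.2 0 0 0 -0.2; 0 0 0.5 0 0 0 -0.2; -0.2 0 0.6 0 0 0 -0.2;-0.5 -0.3 0.6 0 0 0 0'
python3 -m handwheel '-0.3 -0.5 0 0 0 0 1; -0.6 -1 0 0 0 0 1'
python3 -m handwheel '-0.2 -0.4 0 0 0 0 1; -0.5 -0.7 0 0 0 0 1;-0.5 -0.7 0 0 0 0 1'
python3 - <<'E'
from h import *
T=eyes.get_image("top");S=eyes.get_image("scene")
np.savez("pics/T1.npz",**T);np.savez("pics/S1.npz",**S)
a=cv2.resize(T["img"][140:240,160:260],None,fx=4,fy=4,interpolation=cv2.INTER_CUBIC)
b=cv2.resize(S["img"][120:220,190:290],None,fx=4,fy=4,interpolation=cv2.INTER_CUBIC)
cv2.imwrite("pics/g2.png",np.hstack([a,b]))
E
```

```text
time: 8.7
ee_pos: [0.6657, 0.086, 0.1964]
eef_rot: [0.796, 0.605, -0.0, -0.0]
ft_force: [-0.2, 0.5, -0.3]
finger_gap: 0.399
finger_force: 0.0
time: 9.2
ee_pos: [0.6064, 0.0508, 0.2709]
eef_rot: [0.795, 0.606, 0.002, 0.001]
ft_force: [-0.6, -0.0, 0.2]
finger_gap: 0.502
finger_force: 0.0
time: 9.45
ee_pos: [0.5404, -0.0584, 0.269]
eef_rot: [0.796, 0.606, 0.0, 0.0]
ft_force: [0.9, -1.1, -0.6]
finger_gap: 0.9
finger_force: 0.0
time: 9.82
ee_pos: [0.48, -0.1434, 0.2691]
eef_rot: [0.797, 0.603, 0.0, 0.0]
ft_force: [-0.2, 0.0, 0.7]
finger_gap: 1.002
finger_force: 0.0
```

View pics/g2.png

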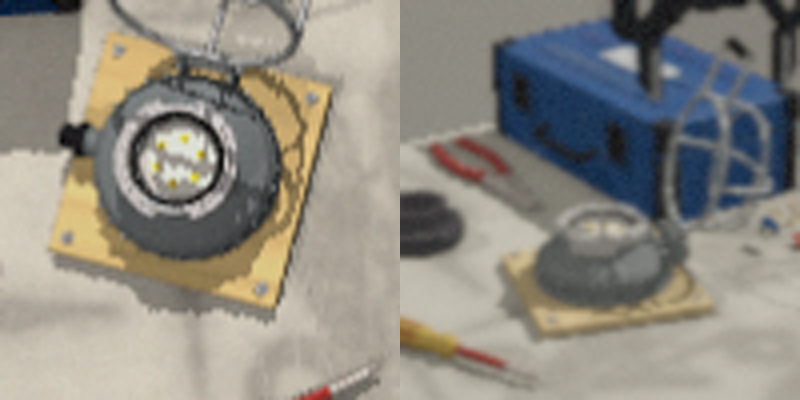

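```bash
cat > m.py <<'E'
from h import *
from scipy.optimize import least_squares
def circ(q):
    return least_squares(lambda p:np.hypot(q[:,0]-p[0],q[:,1]-p[1])-p[2],[q[:,0].mean(),q[:,1].mean(),.03],loss="soft_l1",f_scale=.001).x
def edges(d,c0,z,r0,r1,sign,angs):
    g=cv2.GaussianBlur(cv2.cvtColor(d["img"],cv2.COLOR_BGR2GRAY),(0,0),.7).astype(np.float32)
    rs=np.arange(r0,r1,.0004);out=[]
    for a in angs:
        X=np.c_[c0[0]+rs*np.cos(a),c0[1]+rs*np.sin(a),np.full(len(rs),z)]
        p=proj(d,X).astype(np.float32); v=cv2.remap(g,p[:,:1],p[:,1:],cv2.INTER_LINEAR)[:,0]
        k=np.argmax(sign*np.gradient(v)); 
        if 0<k<len(rs)-1: out.append(X[k,:2])
    return np.array(out)
E
python3 - <<'E'
from m import *
T=dict(np.load("pics/T1.npz"));S=dict(np.load("pics/S1.npz"))
A=np.radians(np.arange(0,360,5))
for n,d in(("T",T),("S",S)):
    c=np.array([.543,.119])
    for i in range(3): e=edges(d,c,.068,.022,.0345,1,A); f=circ(e); c=f[:2]
    print(n,"inner",len(e),f.round(4),np.std(np.hypot(*(e-c).T)-f[2]).round(4))
P=cloud(T)[150:215,170:235].reshape(-1,3); q=P[(P[:,2]>.062)&(P[:,2]<.074)&(np.hypot(P[:,0]-.543,P[:,1]-.119)<.05)]
print("cloud rim",len(q),q.mean(0).round(4),((q.max(0)+q.min(0))/2).round(4),np.ptp(q,axis=0).round(4),np.median(q[:,2]).round(4))
g=cv2.cvtColor(T["img"],cv2.COLOR_BGR2GRAY).astype(np.float32)
cc=np.array([.5437,.119])
for a in range(-180,180,6):
    t=np.radians(a-15.5);v=[]
    for r in(.0365,.038): v.append(float(cv2.remap(g,*[x.astype(np.float32) for x in np.split(proj(T,[cc[0]+r*np.cos(t),cc[1]+r*np.sin(t),.066]),2,axis=1)],cv2.INTER_LINEAR)[0,0]))
    print(a,np.round(v).astype(int),end=" ")
# lens
print()
s=circ  # lens dome edges in T0
T0=dict(np.load("pics/top0.npz"))
c=np.array([.4846,-.1757])
for i in range(3): e=edges(T0,c,.005,.024,.038,-1,A); f=circ(e);c=f[:2]
print("lens flange",f.round(4),np.std(np.hypot(*(e-c).T)-f[2]).round(4))
c=np.array([.4525,.3125])
for i in range(3): e=edges(T0,c,.036,.024,.038,-1,A); f=circ(e)
print("ring grip",f.round(4))
for i in range(3): e=edges(T0,c,.020,.038,.05,1,A); f=circ(e)
print("ring skirt top",f.round(4))
E
```

```text
T inner 72 [0.5449 0.1203 0.0309] 0.0006
S inner 58 [0.5423 0.1178 0.0292] 0.0024
cloud rim 327 [0.5456 0.1212 0.0662] [0.5445 0.1211 0.0675] [0.0705 0.0805 0.0109] 0.0663
-180 [95 84] -174 [82 79] -168 [73 79] -162 [75 79] -156 [96 89] -150 [169 144] -144 [170 133] -138 [156 123] -132 [173 137] -126 [172 134] -120 [169 129] -114 [151 108] -108 [122  92] -102 [118  88] -96 [114  85] -90 [172 117] -84 [163 105] -78 [123 101] -72 [121 109] -66 [152 128] -60 [197 156] -54 [181 159] -48 [197 174] -42 [189 170] -36 [178 160] -30 [199 186] -24 [180 163] -18 [128 132] -12 [156 145] -6 [177 174] 0 [160 142] 6 [156 132] 12 [158 139] 18 [154 136] 24 [164 139] 30 [178 158] 36 [193 198] 42 [191 192] 48 [168 173] 54 [134 153] 60 [137 136] 66 [191 189] 72 [180 188] 78 [181 192] 84 [196 193] 90 [183 185] 96 [187 191] 102 [195 194] 108 [187 189] 114 [185 187] 120 [187 185] 126 [183 187] 132 [182 192] 138 [178 174] 144 [193 181] 150 [181 175] 156 [172 169] 162 [184 179] 168 [156 152] 174 [96 89] 
lens flange [ 0.4847 -0.1762  0.0291] 0.001
ring grip [0.4529 0.3136 0.0298]
ring skirt top [0.452  0.3099 0.0462]
```

Left half: the mouth is at about (178,160) and the slot breaks are visible. The guard stands open at the top. Next is the lens.

```bash

python3 -m handwheel '0.02 -0.15 -0.3 0 0 -0.35 0.7; 0.04 -0.27 -0.7 0 0 -0.7 0.7; 0.04 -0.27 -1 0 0 -1 0.7; 0.04 -0.27 -1 0 0 -1 0.7'
python3 -m handwheel '0 0 -0.4 0 0 0 0.7; 0 0 -0.7 0 0 0 0.7; 0 0 -0.7 0 0 0 0.7'
python3 - <<'E'
from bench import ctrl
o=ctrl.get_obs();print(o["ee_pos"],((.4847-o["ee_pos"][0])/.12,(-.176-o["ee_pos"][1])/.12,(.006-o["ee_pos"][2])/.12))
E
```

```text
time: 10.42
ee_pos: [0.4847, -0.1717, 0.1451]
eef_rot: [0.925, 0.38, -0.002, -0.003]
ft_force: [-0.3, 0.2, -0.1]
finger_gap: 0.851
finger_force: 0.0
time: 10.8
ee_pos: [0.4857, -0.1725, 0.0638]
eef_rot: [0.925, 0.38, -0.001, -0.002]
ft_force: [-0.7, -0.3, -0.4]
finger_gap: 0.851
finger_force: 0.0
[ 0.48565688 -0.17252903  0.06381921] (np.float64(-0.007973986485706557), np.float64(-0.02892474799426059), np.float64(-0.4818267689638411))
```

```bash

python3 -m handwheel '0 -0.03 -0.2 0 0 0 0.7; -0.01 -0.03 -0.4 0 0 0 0.7; -0.01 -0.03 -0.45 0 0 0 0.7; -0.01 -0.03 -0.45 0 0 0 0.7'
python3 -m handwheel '0 0 0 0 0 0 0.2; 0 0 0 0 0 0 -0.2; 0 0 0 0 0 0 -0.6; 0 0 0 0 0 0 -0.6; 0 0 0 0 0 0 -0.6' 20
```

```text
time: 11.3
ee_pos: [0.4865, -0.1779, 0.0128]
eef_rot: [0.925, 0.379, 0.001, 0.001]
ft_force: [-0.0, -0.3, -0.3]
finger_gap: 0.849
finger_force: 0.0
time: 11.92
ee_pos: [0.486, -0.1778, 0.0124]
eef_rot: [0.926, 0.379, 0.001, 0.001]
ft_force: [-1.0, 2.1, 6.1]
finger_gap: 0.462
finger_force: 20.0
```

```bash

python3 -m handwheel '0 0 0 0 0 0 0; 0 0 0 0 0 0.33 0.2; 0 0 0 0 0 0.66 0.2; 0 0 0 0 0 1 0.2'
python3 -m handwheel '0 0 0 0 0 0.33 0.2; 0 0 0 0 0 0.66 0.2; 0 0 0 0 0 1 0.2'
python3 -m handwheel '0 0 0 0 0 0.33 0.2; 0 0 -0.03 0 0 0.66 0.2; 0 0 -0.03 0 0 1 0.2; 0 0 -0.03 0 0 1 0.2'
python3 -m handwheel '0 0 0 0 0 0 -0.6; 0 0 0 0 0 0 -0.6; 0 0 0 0 0 0 -0.6;0 0 0 0 0 0 -0.6' 25
python3 -c "
from bench import ctrl
o=ctrl.get_obs();print(o['ee_pos'],o['q'])"
```

```text
time: 12.42
ee_pos: [0.4848, -0.1774, 0.0106]
eef_rot: [0.794, 0.608, -0.0, -0.0]
ft_force: [-0.5, -0.4, 0.2]
finger_gap: 0.599
finger_force: 0.0
time: 12.8
ee_pos: [0.4848, -0.1774, 0.0106]
eef_rot: [0.61, 0.792, -0.0, -0.0]
ft_force: [1.5, -0.2, -0.6]
finger_gap: 0.601
finger_force: 0.0
time: 13.3
ee_pos: [0.4849, -0.1773, 0.007]
eef_rot: [0.388, 0.922, 0.0, -0.0]
ft_force: [-0.1, 0.2, -0.6]
finger_gap: 0.601
finger_force: 0.0
time: 13.8
ee_pos: [0.4852, -0.1775, 0.0074]
eef_rot: [0.387, 0.922, -0.0, 0.0]
ft_force: [-0.8, -0.4, 1.1]
finger_gap: 0.46
finger_force: 25.4
[ 0.48518694 -0.17751404  0.00740031] [-4.94846407e-01  5.21951913e-02  2.01969020e+00 -2.51743417e-05
  1.06937377e+00 -1.27094698e+00]
```

```bash

python3 -m handwheel '0 0 0.3 0 0 0 -0.6; 0 0.1 0.6 0 0 0 -0.6; 0 0.4 0.9 0 0 0 -0.6; 0.1 0.7 0.95 0 0 0 -0.6; 0.2 1 0.95 0 0 0 -0.6'
python3 -m handwheel '0.1 0.35 0 0 0 0 -0.6; 0.2 0.7 0 0 0 0 -0.6; 0.297 1 0 0 0 0 -0.6'
python3 -m handwheel '0 0.25 0 0 0 0 -0.6; 0 0.4 0 0 0 0 -0.6; 0 0.475 0 0 0 0 -0.6; 0 0.475 0 0 0 0 -0.6;0 0.475 0 0 0 0 -0.6'
python3 - <<'E'
from bench import ctrl
import numpy as np
o=ctrl.get_obs();print(o["ee_pos"],o["finger_gap"],(np.array([.5448,.1195,.0694])-o["ee_pos"])/.12)
E
```

```text
time: 14.42
ee_pos: [0.5097, -0.0565, 0.1223]
eef_rot: [0.387, 0.922, 0.0, 0.001]
ft_force: [0.1, -0.8, -1.6]
finger_gap: 0.458
finger_force: 25.6
time: 14.8
ee_pos: [0.5445, 0.0642, 0.1207]
eef_rot: [0.387, 0.922, -0.0, -0.0]
ft_force: [1.3, -1.2, -0.6]
finger_gap: 0.459
finger_force: 25.6
time: 15.42
ee_pos: [0.5447, 0.1188, 0.1213]
eef_rot: [0.387, 0.922, -0.0, 0.0]
ft_force: [0.3, 0.5, -0.6]
finger_gap: 0.461
finger_force: 25.6
[0.54473749 0.11881738 0.12125139] 0.46096822108968794 [ 0.00052095  0.00568849 -0.43209491]
```

```bash

python3 -m handwheel '0 0.006 -0.15 0 0 0 -0.6; 0 0.006 -0.28 0 0 0 -0.6; 0 0.006 -0.35 0 0 0 -0.6; 0 0.006 -0.36 0 0 0 -0.6'
python3 -m handwheel '0 0 -0.02 0 0 0 -0.6; 0 0 -0.04 0 0 0 -0.6; 0 0 -0.04 0 0 0 -0.6'
python3 -m handwheel '0 0 -0.015 0 0 0 -0.6; 0 0 -0.03 0 0 0 -0.6; 0 0 -0.03 0 0 0 -0.6'
```

```text
time: 15.92
ee_pos: [0.5438, 0.1201, 0.0765]
eef_rot: [0.387, 0.922, -0.001, -0.001]
ft_force: [0.7, -0.9, -0.5]
finger_gap: 0.463
finger_force: 25.6
time: 16.3
ee_pos: [0.5448, 0.1204, 0.0734]
eef_rot: [0.387, 0.922, 0.0, 0.0]
ft_force: [0.8, -0.5, -0.8]
finger_gap: 0.459
finger_force: 25.6
time: 16.68
ee_pos: [0.5447, 0.1203, 0.0695]
eef_rot: [0.387, 0.922, -0.0, -0.0]
ft_force: [0.7, -0.3, -0.5]
finger_gap: 0.46
finger_force: 25.6
```

```bash

python3 -m handwheel '0 0 -0.01 0 0 0 -0.6; 0 0 -0.015 0 0 0 -0.6; 0 0 -0.015 0 0 0 -0.6'
```

```text
time: 17.05
ee_pos: [0.5448, 0.1203, 0.0694]
eef_rot: [0.387, 0.922, -0.0, -0.0]
ft_force: [-4.8, 0.0, 7.9]
finger_gap: 0.46
finger_force: 26.4
```

```bash

python3 -m handwheel '0 0 0 0 0 0 -0.2; 0 0 0 0 0 0 0.3; 0 0 0.2 0 0 0 0.3; 0 0 0.55 0 0 0 0.5; -0.1 0.3 0.55 0 0 0 0.7; -0.3 0.6 0.55 0 0 0.25 0.75; -0.5 1 0.5 0 0 0.52 0.75'
python3 -m handwheel '-0.1 0.3 0 0 0 0 0.75; -0.27 0.6 0 0 0 0 0.75; -0.27 0.6 0 0 0 0 0.75; -0.27 0.6 0 0 0 0 0.75'
python3 - <<'E'
from h import *
o=ctrl.get_obs();print(o["ee_pos"],(np.array([.4527,.312,.017])-o["ee_pos"])/.12)
T=eyes.get_image("top");S=eyes.get_image("scene");np.savez("pics/T2.npz",**T)
a=cv2.resize(T["img"][130:230,150:250],None,fx=4,fy=4,interpolation=cv2.INTER_CUBIC)
b=cv2.resize(S["img"][120:220,190:290],None,fx=4,fy=4,interpolation=cv2.INTER_CUBIC)
cv2.imwrite("pics/g3.png",np.hstack([a,b]))
E
```

```text
time: 17.92
ee_pos: [0.4848, 0.241, 0.1284]
eef_rot: [0.257, 0.967, 0.0, 0.001]
ft_force: [0.3, 0.2, 0.5]
finger_gap: 0.876
finger_force: 0.0
time: 18.42
ee_pos: [0.4525, 0.3119, 0.1277]
eef_rot: [0.258, 0.966, -0.0, 0.0]
ft_force: [-0.3, 0.1, 0.1]
finger_gap: 0.876
finger_force: 0.0
[0.45247894 0.31194506 0.12769546] [ 1.84218274e-03  4.57792504e-04 -9.22462141e-01]
```

View pics/g3.png

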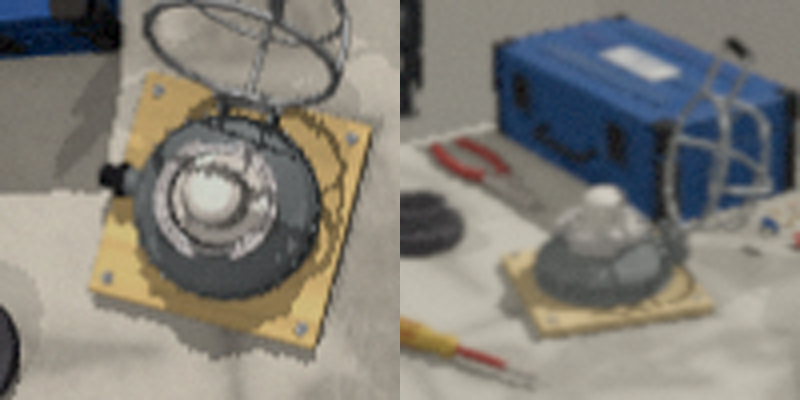

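The lens sits flat in the mouth, with its dome at (210,190) in the left half, and the guard is still back. Now the ring.

```bash

python3 -m handwheel '0 0 -0.4 0 0 0 0.75; 0 0 -0.7 0 0 0 0.75; 0 0 -0.88 0 0 0 0.75; 0 0 -0.91 0 0 0 0.75; 0 0 -0.91 0 0 0 0.75'
python3 -m handwheel '0 0 0 0 0 0 0.3; 0 0 0 0 0 0 0.3; 0 0 0 0 0 0 0.3; 0 0 0 0 0 0 0.3' 25
python3 -m handwheel '0 0 0 0 0 0 0.75; 0 0 0 0 0 0 0.75; 0 0 0 0 0 0.35 0.75; 0 0 0 0 0 0.7 0.75; 0 0 0 0 0 1 0.75'
python3 -m handwheel '0 0 0 0 0 0.35 0.75; 0 0 0 0 0 0.7 0.75; 0 0 0 0 0 1 0.75'
python3 -m handwheel '0 0 0 0 0 0.35 0.75; 0 0 0 0 0 0.7 0.75; 0 0 0 0 0 1 0.75; 0 0 0 0 0 1 0.75'
```

```text
time: 19.15
ee_pos: [0.4531, 0.312, 0.0193]
eef_rot: [0.259, 0.966, 0.0, 0.0]
ft_force: [0.4, 0.2, 1.1]
finger_gap: 0.876
finger_force: 0.0
time: 19.65
ee_pos: [0.4537, 0.3129, 0.0205]
eef_rot: [0.258, 0.966, 0.001, 0.001]
ft_force: [0.6, -1.8, 5.9]
finger_gap: 0.696
finger_force: 28.5
time: 20.27
ee_pos: [0.4518, 0.3121, 0.0181]
eef_rot: [-0.004, 1.0, -0.0, -0.001]
ft_force: [-0.2, 0.1, 0.5]
finger_gap: 0.873
finger_force: 0.0
time: 20.65
ee_pos: [0.4518, 0.3121, 0.0181]
eef_rot: [-0.262, 0.965, -0.0, -0.001]
ft_force: [-0.2, 0.2, 0.2]
finger_gap: 0.873
finger_force: 0.0
time: 21.15
ee_pos: [0.4518, 0.3121, 0.0182]
eef_rot: [-0.5, 0.866, 0.0, -0.001]
ft_force: [0.8, 0.0, 0.1]
finger_gap: 0.875
finger_force: 0.0
```

```bash

python3 -m handwheel '0 0 0.015 0 0 0 0.3; 0 0 0.015 0 0 0 0.3; 0 0 0.015 0 0 0 0.3; 0 0 0.015 0 0 0 0.3' 50
python3 -m handwheel '0 0 0.3 0 0 0 0.3; 0 0 0.7 0 0 0 0.3; 0 0 1 0 0 0 0.3; 0 0 1 0 0 0 0.3'
python3 - <<'E'
from bench import ctrl
import numpy as np
o=ctrl.get_obs();print(o["ee_pos"],o["finger_gap"],(np.array([.5448,.1203,.1])-o["ee_pos"])/.12,np.degrees(2*np.arctan2(o["eef_rot"][1],o["eef_rot"][0])))
E
```

```text
time: 21.65
ee_pos: [0.4523, 0.3123, 0.0204]
eef_rot: [-0.501, 0.866, 0.0, -0.0]
ft_force: [-0.7, 0.8, -1.1]
finger_gap: 0.689
finger_force: 55.7
time: 22.15
ee_pos: [0.4543, 0.3133, 0.144]
eef_rot: [-0.501, 0.866, -0.0, 0.004]
ft_force: [0.8, 0.5, -2.1]
finger_gap: 0.687
finger_force: 55.7
[0.45434305 0.31333719 0.14399795] 0.6869225158051421 [ 0.75380788 -1.60864325 -0.36664956] 240.08410484112198
```

```bash

python3 -m handwheel '0.2 -0.35 0 0 0 -0.3 0.3; 0.4 -0.7 0 0 0 -0.6 0.3; 0.6 -1 0 0 0 -0.717 0.3'
python3 -m handwheel '0.07 -0.3 0 0 0 0 0.3; 0.15 -0.55 0 0 0 0 0.3; 0.154 -0.609 0 0 0 0 0.3; 0.154 -0.609 0 0 0 0 0.3; 0.154 -0.609 0 0 0 0 0.3'
python3 - <<'E'
from bench import ctrl
import numpy as np
o=ctrl.get_obs();print(o["ee_pos"],o["finger_gap"],(np.array([.5448,.1203,.0884])-o["ee_pos"])/.12,np.degrees(2*np.arctan2(o["eef_rot"][1],o["eef_rot"][0])),o["q"][5])
E
```

```text
time: 22.52
ee_pos: [0.5233, 0.1906, 0.1375]
eef_rot: [-0.329, 0.944, 0.0, -0.002]
ft_force: [0.5, 0.6, -1.6]
finger_gap: 0.69
finger_force: 55.6
time: 23.15
ee_pos: [0.5421, 0.1201, 0.1396]
eef_rot: [-0.331, 0.944, 0.0, -0.001]
ft_force: [-0.3, 0.1, -1.7]
finger_gap: 0.688
finger_force: 55.6
[0.54207601 0.12005524 0.13964602] 0.6882335826242663 [ 0.02269989  0.00203968 -0.42705015] 218.639797168096 -2.1615399098107395
```

```bash

python3 -m handwheel '0.022 0.002 -0.15 0 0 0 0.3; 0.022 0.002 -0.3 0 0 0 0.3; 0.022 0.002 -0.4 0 0 0 0.3; 0.022 0.002 -0.42 0 0 0 0.3; 0.022 0.002 -0.42 0 0 0 0.3'
python3 -m handwheel '0 0 -0.02 0 0 0 0.3; 0 0 -0.03 0 0 0 0.3; 0 0 -0.03 0 0 0 0.3'
```

```text
time: 23.78
ee_pos: [0.5455, 0.1195, 0.0899]
eef_rot: [-0.33, 0.944, 0.0, -0.0]
ft_force: [-0.7, 0.0, -1.7]
finger_gap: 0.683
finger_force: 55.6
time: 24.15
ee_pos: [0.5464, 0.1196, 0.0879]
eef_rot: [-0.33, 0.944, -0.0, 0.001]
ft_force: [0.3, 0.9, 2.6]
finger_gap: 0.685
finger_force: 56.1
```

```bash

python3 -m handwheel '-0.012 0.006 0 0 0 0 0.3; -0.012 0.006 -0.01 0 0 0 0.3; -0.012 0.006 -0.02 0 0 0 0.3;-0.012 0.006 -0.02 0 0 0 0.3'
```

```text
time: 24.65
ee_pos: [0.5431, 0.1202, 0.083]
eef_rot: [-0.33, 0.944, 0.0, -0.001]
ft_force: [0.4, 0.4, -1.6]
finger_gap: 0.685
finger_force: 55.6
```

```bash

python3 -m handwheel '0.005 0 -0.02 0 0 0 0.3; 0.005 0 -0.04 0 0 0 0.3; 0.005 0 -0.06 0 0 0 0.3'
python3 -m handwheel '0 0 -0.015 0 0 0 0.3; 0 0 -0.03 0 0 0 0.3; 0 0 -0.03 0 0 0 0.3'
```

```text
time: 25.02
ee_pos: [0.5446, 0.1202, 0.0766]
eef_rot: [-0.33, 0.944, 0.0, -0.0]
ft_force: [-0.0, 0.3, -0.5]
finger_gap: 0.687
finger_force: 55.6
time: 25.4
ee_pos: [0.5445, 0.1202, 0.0731]
eef_rot: [-0.33, 0.944, 0.0, -0.0]
ft_force: [0.0, 0.8, -0.7]
finger_gap: 0.684
finger_force: 55.6
```

```bash

python3 -m handwheel '0 0 -0.008 0 0 0 0.3; 0 0 -0.015 0 0 0 0.3; 0 0 -0.015 0 0 0 0.3'
python3 -m handwheel '0 0 0 0 0 -0.3 0.3; 0 0 0 0 0 -0.6 0.3; 0 0 0 0 0 -0.6 0.3'
```

```text
time: 25.78
ee_pos: [0.5448, 0.1202, 0.0723]
eef_rot: [-0.33, 0.944, -0.0, 0.0]
ft_force: [-3.3, -0.7, 5.0]
finger_gap: 0.687
finger_force: 56.4
time: 26.15
ee_pos: [0.545, 0.1206, 0.0723]
eef_rot: [-0.178, 0.984, 0.0, 0.0]
ft_force: [-3.0, 1.1, 5.0]
finger_gap: 0.691
finger_force: 56.3
```

```bash

python3 -m handwheel '0 0 0 0 0 -0.3 0.3; 0 0 0 0 0 -0.6 0.3; 0 0 0 0 0 -0.9 0.3'
python3 -m handwheel '0 0 0 0 0 -0.3 0.3; 0 0 0 0 0 -0.6 0.3; 0 0 0 0 0 -0.8 0.3; 0 0 0 0 0 -0.8 0.3'
cat > a.py <<'E'
from bench import ctrl
import numpy as np
o=ctrl.get_obs();print("yaw",np.degrees(2*np.arctan2(o["eef_rot"][1],o["eef_rot"][0])).round(2),"M",np.round(o["moment"],2),o["ee_pos"].round(4) if hasattr(o["ee_pos"],"round") else o["ee_pos"],"q6",o["q"][5])
E
python3 a.py
python3 -m handwheel '0 0 0 0 0 -0.1 0.3; 0 0 0 0 0 -0.2 0.3; 0 0 0 0 0 -0.2 0.3'; python3 a.py
python3 -m handwheel '0 0 0 0 0 -0.1 0.3; 0 0 0 0 0 -0.2 0.3; 0 0 0 0 0 -0.2 0.3'; python3 a.py
```

```text
time: 26.52
ee_pos: [0.5446, 0.1207, 0.0724]
eef_rot: [0.057, 0.998, 0.0, -0.0]
ft_force: [-4.9, 2.3, 7.3]
finger_gap: 0.683
finger_force: 56.7
time: 27.02
ee_pos: [0.5447, 0.1211, 0.0724]
eef_rot: [0.262, 0.965, 0.001, -0.0]
ft_force: [-3.8, 3.8, 6.0]
finger_gap: 0.687
finger_force: 56.4
yaw 149.61 M [ 0.42  0.69 -0.2 ] [0.5447 0.1211 0.0724] q6 -0.9565652061266964
time: 27.4
ee_pos: [0.5445, 0.1212, 0.0724]
eef_rot: [0.312, 0.95, 0.001, -0.0]
ft_force: [-5.0, 2.7, 6.2]
finger_gap: 0.69
finger_force: 56.5
yaw 143.64 M [ 0.47  0.8  -0.13] [0.5445 0.1212 0.0724] q6 -0.8523766339233382
time: 27.78
ee_pos: [0.5446, 0.1212, 0.0723]
eef_rot: [0.361, 0.932, 0.001, -0.0]
ft_force: [-4.1, 3.1, 6.9]
finger_gap: 0.686
finger_force: 56.5
yaw 137.64 M [ 0.5   0.73 -0.16] [0.5446 0.1212 0.0723] q6 -0.7476325737498474
```

81° turned; 90° should be at yaw ≈128.6, give or take the slot slack. Continue in small steps.

```bash

python3 -m handwheel '0 0 0 0 0 -0.1 0.3; 0 0 0 0 0 -0.2 0.3; 0 0 0 0 0 -0.2 0.3' | grep gap; python3 a.py
python3 -m handwheel '0 0 0 0 0 -0.07 0.3; 0 0 0 0 0 -0.1 0.3; 0 0 0 0 0 -0.1 0.3'| grep gap; python3 a.py
python3 -m handwheel '0 0 0 0 0 -0.07 0.3; 0 0 0 0 0 -0.1 0.3; 0 0 0 0 0 -0.1 0.3'| grep gap; python3 a.py
```

```text
finger_gap: 0.683
yaw 131.65 M [ 0.57  0.71 -0.14] [0.5447 0.1213 0.0724] q6 -0.64306352270626
finger_gap: 0.688
yaw 128.84 M [0.73 1.14 0.86] [0.5439 0.1216 0.0724] q6 -0.5933704143190198
finger_gap: 0.687
yaw 125.96 M [0.94 1.94 1.4 ] [0.5427 0.1221 0.0725] q6 -0.5425229414225761
```

```bash

python3 -m handwheel '0 0 0 0 0 0 0.6; 0 0 0 0 0 0 0.75; 0 0 0 0 0 0 0.75; 0 0 0.4 0 0 0 0.75; 0 0 0.8 0 0 0 0.75; -0.2 -0.3 1 0 0 0 0.75;-0.4 -1 1 0 0 0 0.75; -0.4 -1 1 0 0 0 0.75'
python3 -m handwheel '0 -0.5 0 0 0 0 0.75; 0 -1 0 0 0 0 0.75; 0 -1 0 0 0 0 0.75'
python3 - <<'E'
from h import *
T=eyes.get_image("top");S=eyes.get_image("scene");np.savez("pics/T3.npz",**T)
a=cv2.resize(T["img"][130:230,150:250],None,fx=4,fy=4,interpolation=cv2.INTER_CUBIC)
b=cv2.resize(S["img"][120:220,190:290],None,fx=4,fy=4,interpolation=cv2.INTER_CUBIC)
cv2.imwrite("pics/g4.png",np.hstack([a,b]))
P=cloud(T)[150:215,170:235].reshape(-1,3)
r=np.hypot(P[:,0]-.5448,P[:,1]-.1203)
for lo,hi in((.032,.045),(.0245,.029)):
  q=P[(r>lo)&(r<hi)];print(np.percentile(q[:,2],[10,50,90]).round(4))
E
```

```text
time: 29.9
ee_pos: [0.4962, -0.0021, 0.1921]
eef_rot: [0.458, 0.889, -0.0, 0.001]
ft_force: [0.4, -0.0, -0.4]
finger_gap: 0.874
finger_force: 0.0
time: 30.28
ee_pos: [0.4964, -0.1235, 0.1916]
eef_rot: [0.46, 0.888, -0.0, 0.0]
ft_force: [-0.2, 0.6, -0.3]
finger_gap: 0.876
finger_force: 0.0
[0.0692 0.0723 0.075 ]
[0.0876 0.0905 0.0921]
```

View pics/g4.png

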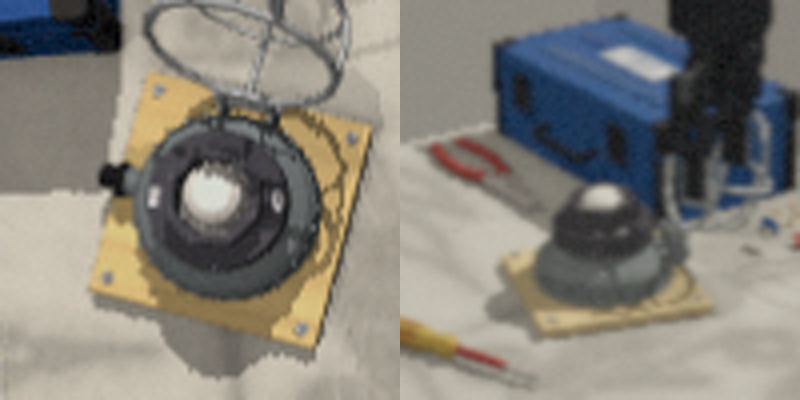

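The marks are at (155,196) and (277,200) in the left half. The plate is at 72 mm, so the ring has dropped in, and the guard is still back. I'll check the mark angle numerically.

```bash
python3 - <<'E'
from h import *
T=dict(np.load("pics/T3.npz"))
g=cv2.cvtColor(T["img"],cv2.COLOR_BGR2GRAY)
c=[]
for x,y in((155,196),(277,200)):
    u,v=int(x/4+150),int(y/4+130); w=g[v-4:v+5,u-4:u+5].astype(float); w=np.clip(w-120,0,None)
    yy,xx=np.mgrid[v-4:v+5,u-4:u+5]; c.append([(xx*w).sum()/w.sum(),(yy*w).sum()/w.sum()])
M=plane(T,c,.072);d=M[0]-M[1];print(c,M.mean(0),np.linalg.norm(d),np.degrees(np.arctan2(d[1],d[0])))
T2=dict(np.load("pics/T2.npz"));g=cv2.cvtColor(T2["img"],cv2.COLOR_BGR2GRAY).astype(np.float32)
cc=np.array([.5448,.1206])
v={}
for a in range(-180,180,4):
    t=np.radians(a); p=proj(T2,[[cc[0]+r*np.cos(t),cc[1]+r*np.sin(t),.066] for r in(.0365,.0375,.0385)]).astype(np.float32)
    v[a]=int(cv2.remap(g,p[:,:1],p[:,1:],cv2.INTER_LINEAR).mean())
print(v)
E
```

```text
[[np.float64(187.9090909090909), np.float64(178.90138674884437)], [np.float64(218.49707602339183), np.float64(180.5204678362573)]] [0.54313911 0.12069284 0.072     ] 0.07840824392804913 85.45584455260371
{-180: 73, -176: 73, -172: 73, -168: 96, -164: 137, -160: 150, -156: 156, -152: 149, -148: 158, -144: 167, -140: 168, -136: 165, -132: 164, -128: 139, -124: 115, -120: 114, -116: 113, -112: 112, -108: 137, -104: 160, -100: 152, -96: 123, -92: 111, -88: 110, -84: 130, -80: 158, -76: 158, -72: 152, -68: 152, -64: 153, -60: 150, -56: 141, -52: 160, -48: 162, -44: 150, -40: 123, -36: 104, -32: 111, -28: 151, -24: 150, -20: 140, -16: 129, -12: 119, -8: 123, -4: 125, 0: 122, 4: 121, 8: 119, 12: 126, 16: 148, 20: 154, 24: 152, 28: 154, 32: 144, 36: 135, 40: 114, 44: 103, 48: 128, 52: 148, 56: 149, 60: 146, 64: 147, 68: 150, 72: 152, 76: 150, 80: 152, 84: 163, 88: 170, 92: 167, 96: 168, 100: 171, 104: 169, 108: 156, 112: 149, 116: 153, 120: 150, 124: 138, 128: 145, 132: 144, 136: 145, 140: 157, 144: 156, 148: 169, 152: 156, 156: 119, 160: 87, 164: 80, 168: 79, 172: 76, 176: 72}
```

```bash
python3 -c "
from bench import ctrl
print(ctrl.close_job())"
```

```text
the job is handed in; nothing more can be done
None
```

The job is handed in at about 30 s of the 72 s: the guard rests open on its stop, the lens sits flat in the mouth, and the ring is dropped in and turned clockwise to its stop; I never moved the multimeter, tape or screwdriver, though I took no final measurement of them.

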